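# Set up the bone blank in the bench holder

## Robot

A 7-joint arm with a two-finger parallel gripper is mounted at the origin on the work surface. World frame = base frame: x ahead of the robot, y to its left, z up, the work surface at z = 0. Lengths are in m, angles in rad, forces in N, time in s.
With the tool pointing down it reaches from about 0.4 to 0.85 m from the base axis. Payload 10.4 kg.
Tool frame: the origin (TCP) lies at the very end of the fingers, on their centre line; the grasp point (between the pads) lies 19 mm behind it (r.pinch_z is the distance from the TCP to the grasp point, in m); z points along the fingers, y is the line along which they close (so a half turn about z gives the same grasp; the last joint's range is limited). The gripper opens to 87 mm and grips with 3 to 60 N. Pads are 19 mm wide; open, the fingers measure 117 mm over their backs; the gripper's body (75 mm by 190 mm) begins 51 mm behind the grasp point.
Start: joints at [-1.144, 0.332, -0.065, 1.46, 0.022, 1.35, -0.088], TCP at [0.272, 0.563, 0.223] pointing down, gripper open.
Joint ranges: [-2.6, 2.6], [-0.5, 2.12], [-1.47, 1.34], [0.16, 2.42], [-1.27, 4.41], [0.06, 2.06], [-2.6, 2.6]. Speed limits (rad/s): [2.22, 2.22, 2.79, 2.79, 3.14, 3.14, 3.14].

## Interface

Orientations are given as a unit quaternion [x, y, z, w].
In Python, from bench import r, camera gives the robot as it stands. The module is installed in compiled form; this text tells all that it offers.
- The arm moves only by the shell command python3 -m pendant 'ROWS' [FORCE]. ROWS is JSON, a list of rows, each an object with "dp": the shift along the tool's x, y, z as a fraction of full scale, a list of three; "rotation": the turn, a rotation vector about the tool's x, y, z as a fraction of full scale, a list of three; "jaw": the opening, from 0 (shut) to 1 (fully open). A call has 1 to 8 rows; each row is the pose to reach, as a shift and turn from the pose commanded when the call began, along the tool's axes at that moment, turning the shorter way round; what a row does not reach only later rows make up. Full scale, the value 1, is 0.15 m for a shift and 2 pi rad for a turn. A row lasts 1/8 s, in which the tool goes at most 62.5 mm and 10.7 degrees, less where a joint would pass 70% of its speed; a pose out of reach is approached as far as the arm can. A call with a number of a shift or a turn outside -1 to 1 is refused whole. A call with a gripper value outside its range is refused whole. The fingers move at their own pace and stop on an object; FORCE is the grip in N (left out, the last holds). Time passes only in rows, so rows that repeat a pose let the fingers close. It gives the time, the measured TCP pose, the force, the opening and the grip force at its end, in the units of the state.
- r.read_state(): the state, without advancing time (a new reading comes with each control period).
- camera(name): name is "side" or "top" or "wrist"; returns a dict with "image" (384x512x3 uint8, red, green, blue), "z_map" (384x512 float32, m along the optical axis (not along the pixel's ray), 0 where there is no reading), "mtx" (3x3 intrinsics, pixels), "T" (4x4, takes a point from camera to world coordinates). Camera axes: x right, y down, z forward; pixel columns grow to the right and rows downward; lengths in m; the calibration is good to about 2 mm. A picture is of the moment at which its call begins.
- r.close_job(): hands the job in; it is judged then, once.
The state is a dict: "time": time; "joint_positions": joint angles; "joint_vel": joint speeds; "joint_torque": joint torques, N m; "ee_pos": TCP position; "eef_rot": TCP orientation; "ft_force": force on the tool from outside, world axes, zero at the start; "torque": the same for the moment, N m; "width": finger opening in m; "grip_force": force on a finger pad.
Only numpy, scipy, OpenCV 4.12 (cv2) and the standard library are available. Lean on these libraries where they do the work, as an engineer would, in place of code of your own. Each camera call takes 0.05 s, during which the arm holds its last target. There are 200 camera calls.

## Task

Get the bone blank ready for carving: seat the flanged aluminium sleeve, narrow end down, fully home in the tapered wooden socket of the bench holder, and seat the tapered wooden mount that carries the bone blank fully home in that sleeve, everything upright. Lower the parts in; do not throw or drop them.

Things in the scene. Friction and masses are not known exactly. Their poses are not given: they have to be found in the camera images.
- sleeve: Hollow flanged aluminium sleeve, 84 mm tall, loose, standing narrow end down. Origin: centre of its underside, z up its axis. Outside: 40 mm wide at the foot, 54 at z=50; flange 78 mm wide, z=50 to 56; above it a collar 54 to 56 mm wide to grip. Bore 49 mm at the rim, 33 at the foot. Home: flange on the socket's rim, origin 50 mm below holder_mouth. A plain 45 mm tall ring nearby is not it.
- mount: Wooden tapered mount with a bone blank on top, 105 mm tall, loose, standing on its narrow end (tips easily). Origin: centre of its underside, z up its axis. Taper 26 mm wide at the foot to 43 at z=60; shoulder 60 mm wide, z=60 to 67; then pale bone 32 mm wide, to grip. Home: shoulder on the sleeve's rim, origin 24 mm above the sleeve's. A bare bone stump nearby is not it.
- holder_mouth (a point): Centre of the mouth of the bench holder's socket, level with its rim, 64 mm above the bench; z up. The holder is bolted down: a dark wooden tapered cup, 89 mm wide outside and 65 inside at the rim, 47 mm inside at the bottom, 52 mm deep, on a dark steel plate 130 mm square. Parts sit in it with 2 to 4 mm of play.
Not all that is in view belongs to the job. There is more than one size of the part that bears holder_mouth; the job needs the largest.

How it is judged:
At the end, for the whole second after the job is handed in: Sleeve upright in the socket, its origin 50 mm (within 6) below holder_mouth and within 10 mm of it sideways; mount upright in the sleeve, its origin 24 mm (within 6) above the sleeve's and within 10 mm of it sideways; both within 0.12 rad (7 degrees) of upright and at rest (z of sleeve in the frame of holder_mouth between -0.056 and -0.044 m and horizontal distance between sleeve and holder_mouth below 0.01 m and angle between each of sleeve, mount's own z axis and vertical below 0.12 rad and z of mount in the frame of sleeve between 0.018 and 0.03 m and horizontal distance between mount and sleeve below 0.01 m and linear speed of each of sleeve, mount below 0.02 m/s); the robot touches nothing.
It fails at once if the sleeve or the mount is dropped or thrown (faster than 0.9 m/s while no finger holds it: a fall of about 40 mm) ((linear speed of sleeve above 0.9 m/s and contact force between sleeve and the fingers below 0.05 N) or (linear speed of mount above 0.9 m/s and contact force between mount and the fingers below 0.05 N)).
It also fails if it takes over 51 s, if anything falls off the work surface, if the arm or the gripper's body presses on something with over 40 N, if the wrist force passes 120 N, or if a joint passes its speed limit or range.

## Working session

There is one attempt and no reset: what is moved stays moved. The work goes in short steps, Python scripts to look and compute and a shell command to move; the robot and the scene stay as the last step left them, time stands still between calls to the robot, and variables do not carry over. Pictures are saved under pics/ and viewed, at most 10 in all, crops included, and the job is handed in when it is done.

```bash
mkdir -p pics; cat > h.py <<'E'
import numpy as np, cv2
from bench import r, camera
def world(c):
    z=c["z_map"]; K=c["mtx"]; v,u=np.indices(z.shape)
    P=np.stack([(u-K[0,2])/K[0,0]*z,(v-K[1,2])/K[1,1]*z,z],-1)
    W=P@c["T"][:3,:3].T+c["T"][:3,3]; W[z<=0]=np.nan
    return W
def ray(c,u,v,h):
    d=c["T"][:3,:3]@np.linalg.solve(c["mtx"],[u,v,1]); o=c["T"][:3,3]
    return o+d*(h-o[2])/d[2]
E
python3 - <<'E'
from h import *
a=camera("top");b=camera("side")
for n,c in(("top",a),("side",b)):
    cv2.imwrite(f"pics/{n}0.png",c["image"][...,::-1]); print(n,c["T"].round(3).tolist(),c["mtx"].round(1).tolist(),np.mean(c["z_map"]>0))
    np.savez(f"{n}0.npz",**c)
print(r.read_state())
E
```

```text
top [[0.02, -0.996, 0.089, 0.529], [-1.0, -0.021, -0.01, 0.019], [0.011, -0.088, -0.996, 0.856], [0.0, 0.0, 0.0, 1.0]] [[376.1, 0.0, 253.9], [0.0, 376.1, 191.5], [0.0, 0.0, 1.0]] 0.9959869384765625
side [[-0.994, -0.088, 0.057, 0.547], [-0.103, 0.726, -0.68, 0.578], [0.018, -0.683, -0.731, 0.685], [0.0, 0.0, 0.0, 1.0]] [[355.1, 0.0, 258.0], [0.0, 355.1, 197.9], [0.0, 0.0, 1.0]] 0.995880126953125
{'time': 0.1, 'joint_positions': array([-1.14359611,  0.33282196, -0.0647042 ,  1.46082229,  0.02157498,
        1.34992109, -0.08846634]), 'joint_vel': array([ 0.00092401, -0.00127891, -0.0001322 , -0.00223212, -0.00065761,
       -0.0011259 ,  0.00100008]), 'joint_torque': array([ 1.01012531e-03, -6.24547148e+01,  2.41464662e-02, -3.90712452e+01,
       -6.14459440e-02,  3.66533990e-02,  6.19561456e-05]), 'ee_pos': array([0.27158609, 0.56253072, 0.22184195]), 'eef_rot': array([ 2.22984276e-01,  9.74821832e-01, -6.26503985e-04, -1.27234752e-04]), 'ft_force': array([-0.14715657, -0.10745561, -0.51457709]), 'torque': array([0.0124513 , 0.0083342 , 0.01004269]), 'grip_force': 0.0, 'width': 0.08677080274030038}
```

View pics/top0.png

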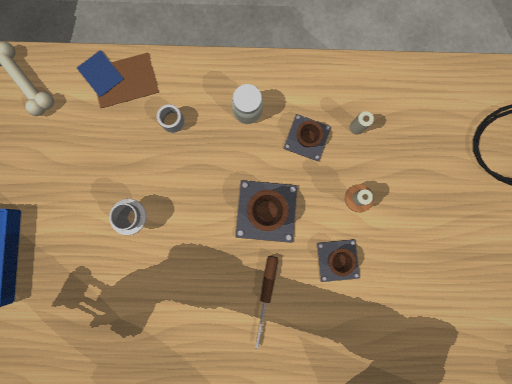

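View pics/side0.png

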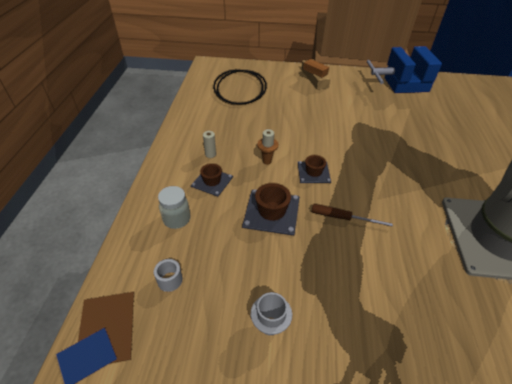

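Top view: sleeve with its flange at (127,217), big holder at (267,210), and mount with the bone on it at (360,198). The ring (170,117), stump (362,120) and two smaller holders are distractors. The side view agrees: sleeve (271,312), holder (272,203), mount (267,145).

```bash
cat > m.py <<'E'
from h import *
def circ(p):
    c,rad=cv2.minEnclosingCircle(p.astype(np.float32)); return np.round([*c,rad*2],4)
rois={"top":dict(sleeve=(127,217,30),holder=(267,210,26),mount=(360,198,24)),"side":dict(sleeve=(271,312,34),holder=(272,203,28),mount=(267,145,24))}
bands=dict(sleeve=[(.045,.062),(.076,.09)],holder=[(.057,.07)],mount=[(.055,.072),(.098,.11)])
for n in("top","side"):
    c=dict(np.load(n+"0.npz")); W=world(c)
    for k,(u,v,s) in rois[n].items():
        w=W[v-s:v+s,u-s:u+s].reshape(-1,3); w=w[np.isfinite(w[:,0])]
        print(n,k,"table",np.percentile(w[:,2],3).round(4),"max",np.percentile(w[:,2],99.5).round(4), w[:,2].max().round(4))
        for a,b in bands[k]:
            q=w[(w[:,2]>a)&(w[:,2]<b)]
            if len(q)>5: print("  band",a,b,len(q),circ(q[:,:2]),"medz",np.median(q[:,2]).round(4),"bbox",q[:,:2].min(0).round(3),q[:,:2].max(0).round(3))
E
python3 m.py
```

```text
top sleeve table -0.0032 max 0.0848 0.0863
  band 0.045 0.062 493 [0.5416 0.2786 0.0779] medz 0.0551 bbox [0.504 0.24 ] [0.579 0.316]
  band 0.076 0.09 194 [0.5414 0.2788 0.0559] medz 0.0827 bbox [0.515 0.251] [0.568 0.307]
top holder table 0.0053 max 0.0664 0.0674
  band 0.057 0.07 670 [ 0.5611 -0.0171  0.0879] medz 0.0634 bbox [ 0.519 -0.06 ] [0.603 0.025]
top mount table -0.0029 max 0.1067 0.1093
  band 0.055 0.072 375 [ 0.5899 -0.2105  0.0601] medz 0.0667 bbox [ 0.56  -0.239] [ 0.62  -0.181]
  band 0.098 0.11 201 [ 0.5901 -0.21    0.0318] medz 0.1046 bbox [ 0.575 -0.224] [ 0.605 -0.195]
side sleeve table -0.0029 max 0.0836 0.0854
  band 0.045 0.062 652 [0.5416 0.2795 0.0783] medz 0.0549 bbox [0.503 0.251] [0.58  0.319]
  band 0.076 0.09 248 [0.5409 0.2785 0.057 ] medz 0.0821 bbox [0.514 0.25 ] [0.569 0.307]
side holder table -0.0023 max 0.0649 0.066
  band 0.057 0.07 428 [ 0.5613 -0.0171  0.0898] medz 0.0627 bbox [ 0.517 -0.061] [0.603 0.027]
side mount table -0.003 max 0.105 0.1063
  band 0.055 0.072 175 [ 0.5892 -0.2108  0.0634] medz 0.0658 bbox [ 0.561 -0.235] [ 0.618 -0.18 ]
  band 0.098 0.11 84 [ 0.5906 -0.2099  0.0331] medz 0.1038 bbox [ 0.574 -0.226] [ 0.605 -0.195]
```

```bash
cat > go.py <<'E'
import sys
from h import *
from scipy.spatial.transform import Rotation as R
s=r.read_state(); t=np.array(list(map(float,sys.argv[1:4])))
M=R.from_quat(s["eef_rot"])
down=R.from_matrix(np.c_[[-.9006,.4347,0],[.4347,.9006,0],[0,0,-1]])
print("dp",(M.inv().apply(t-s["ee_pos"])/.15).round(3),"pos",s["ee_pos"].round(4),"rotfix",((M.inv()*down).as_rotvec()/2/np.pi).round(4),"t",s["time"],"w",round(s["width"],4),"j",s["joint_positions"].round(2),"F",s["ft_force"].round(1))
E
python3 -m pendant '[{"dp":[-0.4,-0.15,0],"rotation":[0,0,0],"jaw":1},{"dp":[-0.8,-0.3,0],"rotation":[0,0,0],"jaw":1},{"dp":[-1,-0.38,0],"rotation":[0,0,0],"jaw":1}]' 30
python3 -m pendant '[{"dp":[-0.4,-0.15,0],"rotation":[0,0,0],"jaw":1},{"dp":[-0.8,-0.3,0],"rotation":[0,0,0],"jaw":1},{"dp":[-1,-0.38,0],"rotation":[0,0,0],"jaw":1},{"dp":[-1,-0.38,0],"rotation":[0,0,0],"jaw":1},{"dp":[-1,-0.38,0],"rotation":[0,0,0],"jaw":1}]'
python3 go.py 0.541 0.279 0.13
```

```text
time: 0.48
ee_pos: [0.3846, 0.4432, 0.2223]
eef_rot: [0.225, 0.974, -0.0, 0.0]
ft_force: [-0.0, 0.2, 0.2]
width: 0.0868
grip_force: 0.0
time: 1.1
ee_pos: [0.4916, 0.3305, 0.2222]
eef_rot: [0.223, 0.975, 0.0, -0.0]
ft_force: [-0.5, 1.1, 0.3]
width: 0.0872
grip_force: 0.0
dp [-0.446 -0.166  0.615] pos [0.4916 0.3305 0.2222] rotfix [-0.     -0.0001  0.0001] t 1.1 w 0.0872 j [-0.76  0.26  0.11  1.56 -0.03  1.33  0.48] F [-0.5  1.1  0.3]
```

```bash
python3 -m pendant '[{"dp":[-0.25,-0.09,0.25],"rotation":[0,0,0],"jaw":1},{"dp":[-0.446,-0.166,0.5],"rotation":[0,0,0],"jaw":1},{"dp":[-0.446,-0.166,0.615],"rotation":[0,0,0],"jaw":1},{"dp":[-0.446,-0.166,0.615],"rotation":[0,0,0],"jaw":1},{"dp":[-0.446,-0.166,0.615],"rotation":[0,0,0],"jaw":1}]'
python3 go.py 0.541 0.279 0.061
python3 - <<'E'
from h import *
c=camera("wrist"); cv2.imwrite("pics/w1.png",c["image"][...,::-1]); W=world(c).reshape(-1,3)
for a,b in((.05,.06),(.076,.09)):
    q=W[(W[:,2]>a)&(W[:,2]<b)&(np.hypot(W[:,0]-.541,W[:,1]-.279)<.045)]
    print(len(q), len(q) and (cv2.minEnclosingCircle(q[:,:2].astype(np.float32)),np.median(q[:,2])))
E
```

```text
time: 1.72
ee_pos: [0.5413, 0.2804, 0.1316]
eef_rot: [0.222, 0.975, 0.001, 0.0]
ft_force: [-0.3, -0.3, -0.8]
width: 0.087
grip_force: 0.0
dp [-0.002 -0.01   0.47 ] pos [0.5413 0.2804 0.1316] rotfix [0.0003 0.     0.0004] t 1.725 w 0.087 j [-0.67  0.36  0.14  1.63 -0.06  1.16  0.61] F [-0.3 -0.3 -0.8]
2892 (((0.542068600654602, 0.279397189617157), 0.03906179964542389), np.float64(0.057822356962403815))
1364 (((0.5418685674667358, 0.27948540449142456), 0.028031684458255768), np.float64(0.08538274922896985))
```

View pics/w1.png

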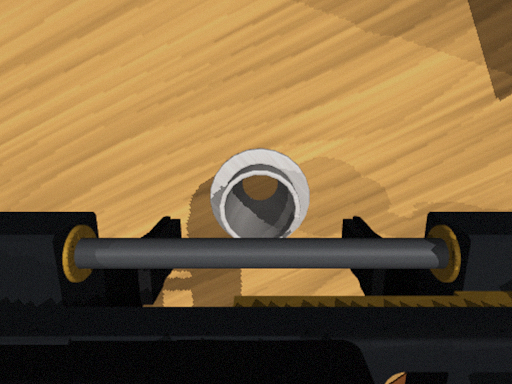

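The wrist view shows the sleeve centred at (260,200) between the fingertips at columns 180 and 345. Its measured centre (0.542, 0.279) agrees with the first views, so I descend and grip.

```bash
python3 -m pendant '[{"dp":[0,-0.005,0.15],"rotation":[0,0,0],"jaw":1},{"dp":[0,-0.005,0.3],"rotation":[0,0,0],"jaw":1},{"dp":[0,-0.005,0.4],"rotation":[0,0,0],"jaw":1},{"dp":[0,-0.005,0.46],"rotation":[0,0,0],"jaw":1},{"dp":[0,-0.005,0.46],"rotation":[0,0,0],"jaw":1},{"dp":[0,-0.005,0.46],"rotation":[0,0,0],"jaw":1}]'
python3 -m pendant '[{"dp":[0,0,0],"rotation":[0,0,0],"jaw":0},{"dp":[0,0,0],"rotation":[0,0,0],"jaw":0},{"dp":[0,0,0],"rotation":[0,0,0],"jaw":0},{"dp":[0,0,0],"rotation":[0,0,0],"jaw":0},{"dp":[0,0,0],"rotation":[0,0,0],"jaw":0},{"dp":[0,0,0],"rotation":[0,0,0],"jaw":0}]' 35
python3 go.py 0.561 -0.017 0.18
```

```text
time: 2.52
ee_pos: [0.5419, 0.2779, 0.0622]
eef_rot: [0.223, 0.975, 0.0, 0.0]
ft_force: [-0.1, 1.0, 0.9]
width: 0.0872
grip_force: 0.0
time: 3.28
ee_pos: [0.5415, 0.2777, 0.0614]
eef_rot: [0.223, 0.975, 0.0, 0.0]
ft_force: [0.4, -0.3, 0.5]
width: 0.0545
grip_force: 34.9
dp [-0.971 -1.712 -0.791] pos [0.5415 0.2777 0.0614] rotfix [ 0.0001  0.     -0.    ] t 3.275 w 0.0545 j [-0.66  0.43  0.14  1.69 -0.07  1.03  0.62] F [ 0.4 -0.3  0.5]
```

```bash
python3 -m pendant '[{"dp":[0,0,-0.15],"rotation":[0,0,0],"jaw":0},{"dp":[0,0,-0.35],"rotation":[0,0,0],"jaw":0},{"dp":[0,0,-0.6],"rotation":[0,0,0],"jaw":0},{"dp":[0,0,-0.79],"rotation":[0,0,0],"jaw":0},{"dp":[-0.12,-0.2,-0.79],"rotation":[0,0,0],"jaw":0},{"dp":[-0.25,-0.45,-0.79],"rotation":[0,0,0],"jaw":0},{"dp":[-0.4,-0.7,-0.79],"rotation":[0,0,0],"jaw":0},{"dp":[-0.55,-0.95,-0.79],"rotation":[0,0,0],"jaw":0}]'
python3 -m pendant '[{"dp":[-0.12,-0.2,0],"rotation":[0,0,0],"jaw":0},{"dp":[-0.25,-0.45,0],"rotation":[0,0,0],"jaw":0},{"dp":[-0.36,-0.65,0],"rotation":[0,0,0],"jaw":0},{"dp":[-0.42,-0.76,0],"rotation":[0,0,0],"jaw":0},{"dp":[-0.42,-0.76,0],"rotation":[0,0,0],"jaw":0},{"dp":[-0.42,-0.76,0],"rotation":[0,0,0],"jaw":0}]'
python3 go.py 0.561 -0.017 0.14
python3 - <<'E'
from h import *
for n in("top","side","wrist"):
    c=camera(n); W=world(c).reshape(-1,3)
    cv2.imwrite(f"pics/{n}2.png",c["image"][...,::-1])
    q=W[(np.hypot(W[:,0]-.561,W[:,1]+.017)<.06)&(W[:,2]>.15)&(W[:,2]<.185)]
    if len(q)>9: print(n,len(q),cv2.minEnclosingCircle(q[:,:2].astype(np.float32)),np.median(q[:,2]))
E
```

```text
time: 4.28
ee_pos: [0.5534, 0.1119, 0.1795]
eef_rot: [0.223, 0.975, -0.0, -0.0]
ft_force: [0.5, -0.2, -2.1]
width: 0.0546
grip_force: 35.0
time: 5.03
ee_pos: [0.5609, -0.0147, 0.1796]
eef_rot: [0.222, 0.975, 0.0, -0.0]
ft_force: [0.4, 1.5, -2.0]
width: 0.0542
grip_force: 35.0
dp [-0.007 -0.014  0.264] pos [ 0.5609 -0.0147  0.1796] rotfix [ 0.0001 -0.0001  0.0003] t 5.025 w 0.0542 j [-0.33  0.22  0.32  1.71 -0.07  1.23  1.13] F [ 0.4  1.5 -2. ]
side 404 ((0.5598185062408447, -0.013263743370771408), 0.03845077380537987) 0.17354839683058532
wrist 4734 ((0.5538030862808228, -0.010560097172856331), 0.03812615945935249) 0.1763498662772918
```

View pics/side2.png

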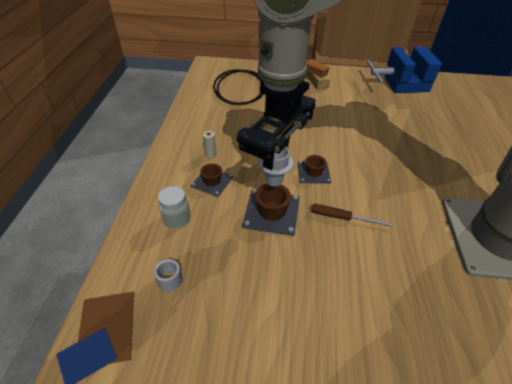

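Side view: the sleeve hangs upright at (275,165), over the socket at (272,200). The TCP is 2 mm off the mouth, so I correct that and lower slowly, watching the force.

```bash
python3 -m pendant '[{"dp":[-0.007,-0.012,0.1],"rotation":[0,0,0],"jaw":0},{"dp":[-0.007,-0.012,0.2],"rotation":[0,0,0],"jaw":0},{"dp":[-0.007,-0.012,0.3],"rotation":[0,0,0],"jaw":0},{"dp":[-0.007,-0.012,0.4],"rotation":[0,0,0],"jaw":0},{"dp":[-0.007,-0.012,0.48],"rotation":[0,0,0],"jaw":0},{"dp":[-0.007,-0.012,0.54],"rotation":[0,0,0],"jaw":0},{"dp":[-0.007,-0.012,0.6],"rotation":[0,0,0],"jaw":0},{"dp":[-0.007,-0.012,0.6],"rotation":[0,0,0],"jaw":0}]'
python3 go.py 0.561 -0.017 0.075
```

```text
time: 6.18
ee_pos: [0.5608, -0.0188, 0.0892]
eef_rot: [0.223, 0.975, -0.0, -0.0]
ft_force: [-0.7, 0.2, -1.4]
width: 0.0547
grip_force: 35.0
dp [0.004 0.011 0.095] pos [ 0.5608 -0.0188  0.0892] rotfix [-0.0001 -0.0001 -0.    ] t 6.175 w 0.0547 j [-0.31  0.31  0.31  1.8  -0.11  1.04  1.16] F [-0.7  0.2 -1.4]
```

```bash
python3 -m pendant '[{"dp":[0.002,0.005,0.03],"rotation":[0,0,0],"jaw":0},{"dp":[0.002,0.005,0.06],"rotation":[0,0,0],"jaw":0},{"dp":[0.002,0.005,0.08],"rotation":[0,0,0],"jaw":0},{"dp":[0.002,0.005,0.095],"rotation":[0,0,0],"jaw":0},{"dp":[0.002,0.005,0.095],"rotation":[0,0,0],"jaw":0}]'
python3 go.py 0.561 -0.017 0.075
```

```text
time: 6.8
ee_pos: [0.5612, -0.018, 0.0757]
eef_rot: [0.223, 0.975, 0.0, -0.0]
ft_force: [-0.9, 0.8, 1.0]
width: 0.0544
grip_force: 34.9
dp [0.004 0.005 0.005] pos [ 0.5612 -0.018   0.0757] rotfix [ 0. -0. -0.] t 6.8 w 0.0544 j [-0.31  0.33  0.31  1.81 -0.11  1.02  1.16] F [-0.9  0.8  1. ]
```

Force shows contact with the rim, so I release and retreat.

```bash
python3 -m pendant '[{"dp":[0,0,0],"rotation":[0,0,0],"jaw":1},{"dp":[0,0,0],"rotation":[0,0,0],"jaw":1},{"dp":[0,0,0],"rotation":[0,0,0],"jaw":1},{"dp":[0,0,-0.2],"rotation":[0,0,0],"jaw":1},{"dp":[0,0,-0.5],"rotation":[0,0,0],"jaw":1},{"dp":[0,0,-0.8],"rotation":[0,0,0],"jaw":1},{"dp":[0,0,-0.95],"rotation":[0,0,0],"jaw":1},{"dp":[0,0,-0.95],"rotation":[0,0,0],"jaw":1}]'
python3 go.py 0.59 -0.21 0.21
python3 - <<'E'
from h import *
for n in("side","wrist"):
    c=camera(n); W=world(c); cv2.imwrite(f"pics/{n}3.png",c["image"][...,::-1]); W=W.reshape(-1,3)
    for a,b in((.062,.076),(.09,.106)):
        q=W[(np.hypot(W[:,0]-.561,W[:,1]+.017)<.045)&(W[:,2]>a)&(W[:,2]<b)]
        if len(q)>9: print(n,a,len(q),cv2.minEnclosingCircle(q[:,:2].astype(np.float32)),np.percentile(q[:,2],[5,50,95]).round(4))
E
```

```text
time: 7.8
ee_pos: [0.5621, -0.0179, 0.2198]
eef_rot: [0.223, 0.975, 0.001, 0.002]
ft_force: [0.2, -0.2, -1.0]
width: 0.0869
grip_force: 0.0
dp [-0.724 -1.072  0.065] pos [ 0.5621 -0.0179  0.2198] rotfix [ 0.0003  0.0005 -0.    ] t 7.8 w 0.0869 j [-0.33  0.19  0.33  1.66 -0.06  1.3   1.12] F [ 0.2 -0.2 -1. ]
side 0.062 455 ((0.5603402853012085, -0.01620003953576088), 0.04411366209387779) [0.0626 0.0685 0.0739]
side 0.09 158 ((0.5603837370872498, -0.01718181185424328), 0.02867916040122509) [0.0909 0.0955 0.0982]
wrist 0.062 3116 ((0.5621281266212463, -0.016777707263827324), 0.04400359094142914) [0.0648 0.0712 0.0732]
wrist 0.09 909 ((0.5616577863693237, -0.017124952748417854), 0.02806084416806698) [0.0917 0.0995 0.1009]
```

View pics/wrist3.png

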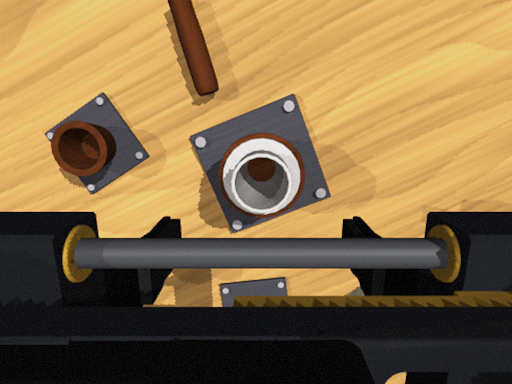

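The sleeve is seated level in the socket at (262,180), with its rim at about 0.098 m and centre at (0.561, -0.017). Now the mount.

```bash
python3 -m pendant '[{"dp":[-0.2,-0.3,0],"rotation":[0,0,0],"jaw":1},{"dp":[-0.45,-0.65,0],"rotation":[0,0,0],"jaw":1},{"dp":[-0.6,-0.9,0],"rotation":[0,0,0],"jaw":1},{"dp":[-0.66,-0.98,0.25],"rotation":[0,0,0],"jaw":1},{"dp":[-0.66,-0.98,0.35],"rotation":[0,0,0],"jaw":1},{"dp":[-0.66,-0.98,0.35],"rotation":[0,0,0],"jaw":1},{"dp":[-0.66,-0.98,0.35],"rotation":[0,0,0],"jaw":1}]'
python3 go.py 0.59 -0.21 0.15
python3 - <<'E'
from h import *
c=camera("wrist"); cv2.imwrite("pics/w4.png",c["image"][...,::-1]); W=world(c).reshape(-1,3)
for a,b in((.06,.072),(.1,.11)):
    q=W[(W[:,2]>a)&(W[:,2]<b)&(np.hypot(W[:,0]-.59,W[:,1]+.21)<.035)]
    print(len(q), len(q) and (cv2.minEnclosingCircle(q[:,:2].astype(np.float32)),np.median(q[:,2])))
E
```

```text
time: 8.78
ee_pos: [0.587, -0.1921, 0.1665]
eef_rot: [0.222, 0.975, 0.0, 0.001]
ft_force: [0.4, 0.4, -0.2]
width: 0.0869
grip_force: 0.0
dp [-0.069 -0.099  0.11 ] pos [ 0.587  -0.1921  0.1665] rotfix [0.0001 0.0001 0.0003] t 8.775 w 0.0869 j [-0.09  0.36  0.42  1.58 -0.16  1.23  1.48] F [ 0.4  0.4 -0.2]
2004 (((0.5913673043251038, -0.21038185060024261), 0.03015880659222603), np.float64(0.06903413223328017))
1408 (((0.5910534858703613, -0.2102344036102295), 0.01599826104938984), np.float64(0.10701099701232182))
```

View pics/w4.png

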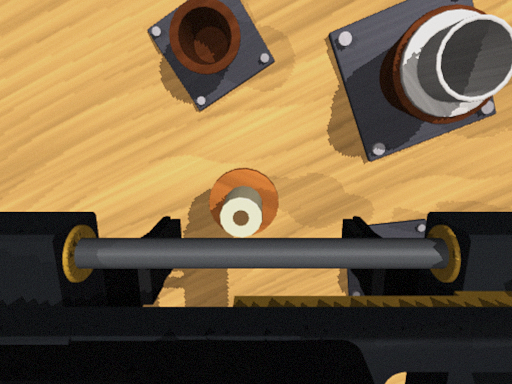

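The wrist view shows the mount at (242,215) standing upright. Its centre (0.5905, -0.210) agrees with the earlier views. I move over it, check the position, then descend.

```bash
python3 -m pendant '[{"dp":[-0.069,-0.099,0.03],"rotation":[0,0,0],"jaw":1},{"dp":[-0.069,-0.099,0.11],"rotation":[0,0,0],"jaw":1},{"dp":[-0.069,-0.099,0.11],"rotation":[0,0,0],"jaw":1},{"dp":[-0.069,-0.099,0.11],"rotation":[0,0,0],"jaw":1}]'
python3 go.py 0.5905 -0.2102 0.072
```

```text
time: 9.32
ee_pos: [0.5892, -0.2109, 0.1489]
eef_rot: [0.223, 0.975, 0.0, -0.0]
ft_force: [1.2, 1.1, -0.1]
width: 0.087
grip_force: 0.0
dp [-0.006  0.008  0.512] pos [ 0.5892 -0.2109  0.1489] rotfix [ 0.     -0.0001  0.    ] t 9.325 w 0.087 j [-0.06  0.4   0.43  1.57 -0.17  1.21  1.52] F [ 1.2  1.1 -0.1]
```

```bash
python3 -m pendant '[{"dp":[-0.006,0.006,0.15],"rotation":[0,0,0],"jaw":1},{"dp":[-0.006,0.006,0.3],"rotation":[0,0,0],"jaw":1},{"dp":[-0.006,0.006,0.42],"rotation":[0,0,0],"jaw":1},{"dp":[-0.006,0.006,0.5],"rotation":[0,0,0],"jaw":1},{"dp":[-0.006,0.006,0.5],"rotation":[0,0,0],"jaw":1},{"dp":[-0.006,0.006,0.5],"rotation":[0,0,0],"jaw":1}]'
python3 -m pendant '[{"dp":[0,0,0],"rotation":[0,0,0],"jaw":0.6},{"dp":[0,0,0],"rotation":[0,0,0],"jaw":0.5},{"dp":[0,0,0],"rotation":[0,0,0],"jaw":0.45},{"dp":[0,0,0],"rotation":[0,0,0],"jaw":0.42},{"dp":[0,0,0],"rotation":[0,0,0],"jaw":0.39},{"dp":[0,0,0],"rotation":[0,0,0],"jaw":0.36},{"dp":[0,0,0],"rotation":[0,0,0],"jaw":0.33},{"dp":[0,0,0],"rotation":[0,0,0],"jaw":0.3}]' 30
python3 -m pendant '[{"dp":[0,0,0],"rotation":[0,0,0],"jaw":0},{"dp":[0,0,0],"rotation":[0,0,0],"jaw":0},{"dp":[0,0,0],"rotation":[0,0,0],"jaw":0},{"dp":[0,0,0],"rotation":[0,0,0],"jaw":0}]'
python3 go.py 0.561 -0.017 0.22
```

```text
time: 10.07
ee_pos: [0.5909, -0.211, 0.0748]
eef_rot: [0.223, 0.975, 0.0, 0.001]
ft_force: [0.5, 0.0, 1.2]
width: 0.087
grip_force: 0.0
time: 11.08
ee_pos: [0.5904, -0.2108, 0.074]
eef_rot: [0.223, 0.975, 0.0, -0.0]
ft_force: [0.4, 0.5, 1.3]
width: 0.0313
grip_force: 30.0
time: 11.58
ee_pos: [0.5904, -0.2108, 0.074]
eef_rot: [0.223, 0.975, 0.0, -0.0]
ft_force: [0.0, 0.3, -0.4]
width: 0.0313
grip_force: 30.0
dp [ 0.738  1.078 -0.973] pos [ 0.5904 -0.2108  0.074 ] rotfix [ 0. -0. -0.] t 11.575 w 0.0313 j [-0.04  0.47  0.41  1.64 -0.21  1.07  1.54] F [ 0.   0.3 -0.4]
```

```bash
python3 -m pendant '[{"dp":[0,0,-0.15],"rotation":[0,0,0],"jaw":0},{"dp":[0,0,-0.4],"rotation":[0,0,0],"jaw":0},{"dp":[0,0,-0.7],"rotation":[0,0,0],"jaw":0},{"dp":[0,0,-0.95],"rotation":[0,0,0],"jaw":0},{"dp":[0.1,0.15,-0.97],"rotation":[0,0,0],"jaw":0},{"dp":[0.24,0.35,-0.97],"rotation":[0,0,0],"jaw":0},{"dp":[0.38,0.55,-0.97],"rotation":[0,0,0],"jaw":0},{"dp":[0.5,0.73,-0.97],"rotation":[0,0,0],"jaw":0}]'
python3 -m pendant '[{"dp":[0.1,0.15,0],"rotation":[0,0,0],"jaw":0},{"dp":[0.18,0.26,0],"rotation":[0,0,0],"jaw":0},{"dp":[0.23,0.34,0],"rotation":[0,0,0],"jaw":0},{"dp":[0.23,0.34,0],"rotation":[0,0,0],"jaw":0},{"dp":[0.23,0.34,0],"rotation":[0,0,0],"jaw":0}]'
python3 go.py 0.561 -0.017 0.112
python3 - <<'E'
from h import *
c=camera("side"); cv2.imwrite("pics/s5.png",cv2.resize(c["image"][60:260,170:400,::-1],None,fx=3,fy=3)); W=world(c).reshape(-1,3)
q=W[(np.hypot(W[:,0]-.561,W[:,1]+.017)<.05)&(W[:,2]>.2)&(W[:,2]<.214)]
print(len(q),len(q) and cv2.minEnclosingCircle(q[:,:2].astype(np.float32)))
E
```

```text
time: 12.58
ee_pos: [0.5701, -0.0782, 0.2194]
eef_rot: [0.223, 0.975, 0.0, -0.0]
ft_force: [1.0, 0.8, -1.4]
width: 0.031
grip_force: 30.0
time: 13.2
ee_pos: [0.5617, -0.0198, 0.2195]
eef_rot: [0.224, 0.975, -0.0, 0.0]
ft_force: [-0.3, 0.0, -1.2]
width: 0.0313
grip_force: 30.0
dp [0.012 0.015 0.717] pos [ 0.5617 -0.0198  0.2195] rotfix [-0.0001  0.     -0.0002] t 13.2 w 0.0313 j [-0.34  0.19  0.34  1.65 -0.07  1.31  1.13] F [-0.3  0.  -1.2]
247 ((0.5612621903419495, -0.019234446808695793), 0.029916198924183846)
```

View pics/s5.png

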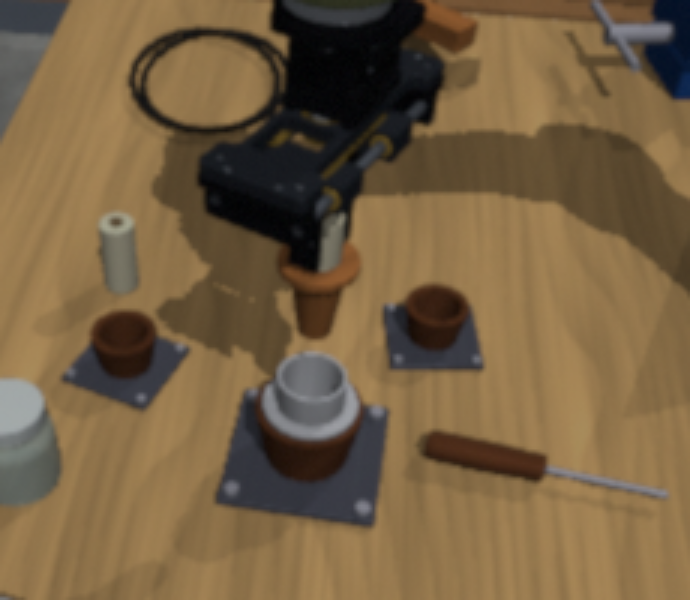

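The mount hangs upright (shoulder at crop pixel (320,265)) above the sleeve (bore at (312,375)), about 2 mm short in y. I correct that and lower most of the way.

```bash
python3 -m pendant '[{"dp":[0.01,0.013,0.1],"rotation":[0,0,0],"jaw":0},{"dp":[0.01,0.013,0.2],"rotation":[0,0,0],"jaw":0},{"dp":[0.01,0.013,0.29],"rotation":[0,0,0],"jaw":0},{"dp":[0.01,0.013,0.37],"rotation":[0,0,0],"jaw":0},{"dp":[0.01,0.013,0.44],"rotation":[0,0,0],"jaw":0},{"dp":[0.01,0.013,0.5],"rotation":[0,0,0],"jaw":0},{"dp":[0.01,0.013,0.55],"rotation":[0,0,0],"jaw":0},{"dp":[0.01,0.013,0.55],"rotation":[0,0,0],"jaw":0}]'
python3 go.py 0.561 -0.017 0.112
```

```text
time: 14.25
ee_pos: [0.5609, -0.0162, 0.1365]
eef_rot: [0.223, 0.975, -0.0, -0.0]
ft_force: [-0.8, 0.5, -0.7]
width: 0.0312
grip_force: 30.0
dp [-0.003 -0.004  0.164] pos [ 0.5609 -0.0162  0.1365] rotfix [-0.0001 -0.0001 -0.    ] t 14.25 w 0.0312 j [-0.33  0.26  0.33  1.76 -0.09  1.14  1.14] F [-0.8  0.5 -0.7]
```

```bash
python3 -m pendant '[{"dp":[-0.002,-0.003,0.04],"rotation":[0,0,0],"jaw":0},{"dp":[-0.002,-0.003,0.08],"rotation":[0,0,0],"jaw":0},{"dp":[-0.002,-0.003,0.11],"rotation":[0,0,0],"jaw":0},{"dp":[-0.002,-0.003,0.14],"rotation":[0,0,0],"jaw":0},{"dp":[-0.002,-0.003,0.16],"rotation":[0,0,0],"jaw":0},{"dp":[-0.002,-0.003,0.165],"rotation":[0,0,0],"jaw":0},{"dp":[-0.002,-0.003,0.165],"rotation":[0,0,0],"jaw":0}]'
python3 go.py 0.561 -0.017 0.112
```

```text
time: 15.12
ee_pos: [0.5613, -0.0168, 0.1123]
eef_rot: [0.223, 0.975, 0.0, 0.0]
ft_force: [0.1, 0.4, -0.8]
width: 0.0316
grip_force: 30.0
dp [ 0.001 -0.002  0.002] pos [ 0.5613 -0.0168  0.1123] rotfix [ 0.  0. -0.] t 15.125 w 0.0316 j [-0.33  0.29  0.32  1.78 -0.1   1.09  1.15] F [ 0.1  0.4 -0.8]
```

```bash
python3 -m pendant '[{"dp":[0,0,0.01],"rotation":[0,0,0],"jaw":0},{"dp":[0,0,0.015],"rotation":[0,0,0],"jaw":0},{"dp":[0,0,0.015],"rotation":[0,0,0],"jaw":0}]'
```

```text
time: 15.5
ee_pos: [0.5615, -0.0168, 0.1118]
eef_rot: [0.223, 0.975, 0.0, 0.0]
ft_force: [-6.8, -0.0, 15.4]
width: 0.0312
grip_force: 30.0
```

Contact, 15 N. I release gently, retreat, and check.

```bash
python3 -m pendant '[{"dp":[0,0,-0.003],"rotation":[0,0,0],"jaw":0},{"dp":[0,0,-0.003],"rotation":[0,0,0],"jaw":1},{"dp":[0,0,-0.003],"rotation":[0,0,0],"jaw":1},{"dp":[0,0,-0.003],"rotation":[0,0,0],"jaw":1},{"dp":[0,0,-0.1],"rotation":[0,0,0],"jaw":1},{"dp":[0,0,-0.4],"rotation":[0,0,0],"jaw":1},{"dp":[0,0,-0.8],"rotation":[0,0,0],"jaw":1},{"dp":[0,0,-0.8],"rotation":[0,0,0],"jaw":1}]'
python3 - <<'E'
from h import *
for n in("side","wrist"):
    c=camera(n); W=world(c); cv2.imwrite(f"pics/{n}6.png",c["image"][...,::-1]); W=W.reshape(-1,3)
    for a,b in((.066,.076),(.098,.112),(.134,.15)):
        q=W[(np.hypot(W[:,0]-.561,W[:,1]+.017)<.045)&(W[:,2]>a)&(W[:,2]<b)]
        if len(q)>9: print(n,a,len(q),cv2.minEnclosingCircle(q[:,:2].astype(np.float32)),np.percentile(q[:,2],[5,50,95]).round(4))
E
```

```text
time: 16.5
ee_pos: [0.5637, -0.0171, 0.236]
eef_rot: [0.223, 0.975, 0.002, 0.004]
ft_force: [-0.4, 0.2, -0.8]
width: 0.0858
grip_force: 0.0
side 0.066 271 ((0.561527669429779, -0.01743348315358162), 0.04011150449514389) [0.0666 0.0691 0.0741]
side 0.098 269 ((0.5623379349708557, -0.01638118363916874), 0.0313149057328701) [0.0998 0.104  0.1082]
side 0.134 133 ((0.5605204105377197, -0.01609581522643566), 0.01671488769352436) [0.1368 0.1419 0.1433]
wrist 0.066 1705 ((0.5621259808540344, -0.016584742814302444), 0.043826233595609665) [0.0662 0.0715 0.0731]
wrist 0.098 1807 ((0.5624526739120483, -0.016532031819224358), 0.03013794869184494) [0.1059 0.1071 0.1083]
wrist 0.134 1185 ((0.562234103679657, -0.016558093950152397), 0.01607346348464489) [0.1423 0.1451 0.1463]
```

View pics/side6.png

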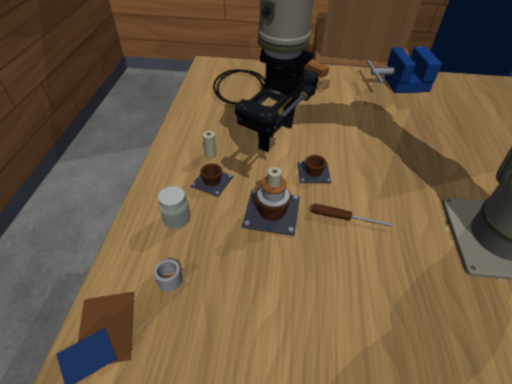

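The side view shows the stack upright at (273,195). The bone's top is at about 0.143 m as expected, all parts are concentric within 1 mm, and the gripper is clear.

```bash
python3 -c "
from bench import r
print(r.close_job())"
```

```text
the job is handed in; nothing more can be done
None
```

The sleeve is seated in the largest holder and the mount in the sleeve, both measured upright, concentric and at the expected heights, and the job was handed in at about 17 s; no verdict came back.

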